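# Refit the handwheel on the rolling mill and close the rolls

### The arm

A 7-joint arm with a two-finger parallel gripper is mounted at the origin on a cart in front of the work surface, level with it; the furniture and walls round the work are solid. World frame = base frame: x ahead of the robot, y to its left, z up, the work surface at z = 0. Lengths are in m, angles in rad, forces in N, time in s.
With the tool pointing down it reaches from about 0.4 to 0.85 m from the base axis. Payload 10.4 kg.
Tool frame: the origin (TCP) lies where the fingers leave the gripper's body, on its centre line; the fingertips stand 73 mm ahead of it and the grasp point (between the pads) lies 54 mm ahead of it; z points along the fingers, y is the line along which they close (so a half turn about z gives the same grasp; the last joint's range is limited). The gripper opens to 85 mm and grips with 20 to 120 N. Pads are 22 mm wide; open, the fingers measure 114 mm over their backs; the gripper's body (76 mm by 85 mm) begins 54 mm behind the grasp point. The pads swing forward as they close: fully open they stand 13 mm farther back than shut.
Start: joints at [1.091, 0.332, -0.065, 1.46, 0.022, 1.35, -0.088], TCP at [0.276, -0.561, 0.304] pointing down, gripper open.
Joint ranges: [-2.6, 2.6], [-0.5, 2.12], [-1.47, 1.34], [0.16, 2.42], [-1.27, 4.41], [0.06, 2.06], [-2.6, 2.6]. Speed limits (rad/s): [2.22, 2.22, 2.79, 2.79, 3.14, 3.14, 3.14].

### API

Orientations are given as [roll, pitch, yaw] about the fixed x, y, z axes, in that order (R = Rz(yaw) Ry(pitch) Rx(roll)).
In Python, from station import ctrl gives the robot as it stands.
- The arm moves only by the tool play_rows, never from a script. Its argument "targets" is a list of rows, each an object with "fingers": the finger opening in m, from 0 to 0.0854; "delta_pos": the shift along the tool's x, y, z in m, a list of three; "turn": the turn about the tool's z in rad. A call has 1 to 12 rows; each row shifts and turns the commanded pose from where the row before left it, along the tool's axes as they then stand; what a row does not reach is not made up. A row lasts 1/12 s, in which the tool goes at most 41.7 mm and 7.16 degrees, less where a joint would pass 70% of its speed; a pose out of reach is approached as far as the arm can. A call with a gripper value outside its range is refused whole. The fingers move at their own pace and stop on an object; "newtons" is the grip in N (left out, the last holds). Time passes only in rows, so rows that do not move let the fingers close. It gives the time, the measured TCP pose, the force, the opening and the grip force at its end, in the units of the state.
- ctrl.read_state(): the state, without advancing time (a new reading comes with each control period).
- ctrl.snapshot(name): name is "scene" or "top"; returns a dict with "pixels" (480x640x3 uint8, red, green, blue), "fx", "fy", "cx", "cy" (pixels), "R" (3x3) and "t" (3): a world point X has camera coordinates R X + t. Camera axes: x right, y down, z forward; pixel columns grow to the right and rows downward; lengths in m; the calibration is good to about 2 mm. A picture is of the moment at which its call begins. There is no depth.
- ctrl.close_job(): hands the job in; it is judged then, once.
The state is a dict: "time_s": time; "qpos": joint angles; "qd": joint speeds; "effort": joint torques, N m; "tcp_pos": TCP position; "tcp_rot": TCP orientation; "ft_force": force on the tool from outside, world axes, zero at the start; "moment": the same for the moment, N m; "gripper_width": finger opening in m; "grasp_force": force on a finger pad.
Only numpy, scipy, OpenCV 4.12 (cv2) and the standard library are available. Lean on these libraries where they do the work, as an engineer would, in place of code of your own. Each camera call takes 0.05 s, during which the arm holds its last target. There are 200 camera calls.

### The job

The handwheel of the little rolling mill was taken off for cleaning and lies on the bench. Push it back onto the splined screw on top of the mill, boss upwards, pressing only lightly and rocking it round until the teeth mesh and it slides fully home on its shoulder. Then wind it clockwise until the rolls meet and leave it there. Do not disturb the solder spool and the little tin.

Things in the scene. Friction and masses are not known exactly. Their poses are not given: they have to be found in the camera images.
- handwheel: loose bright steel handwheel, 78 mm across, 130 to 210 g, lying boss up. Origin: centre of its underside, z up. Rim 10 mm high on four spokes; right through it a splined bore: four grooves 7.5 mm wide, out to radius 15.9 mm, towards its own +x, +y, -x and -y, and between them four broad teeth reaching in to radius 10.7 mm
- wheel_boss (a point): on the wheel's axis, 21 mm above its underside: middle of the free part of the octagonal boss. The boss is 39 mm across flats and ends 30 mm above the underside; fingers can take it across two parallel flats, above the rim. Flats face the wheel's own x axis and every 45 degrees from it
- rolling_mill: hand-cranked rolling mill on a 130 x 132 mm wooden board, screwed fast. Origin: centre of the board's underside, on the axis of the adjusting screw; z up; rolls along its y, crank on its -y side (reaching 141 mm out, below z 130)
- screw_seat (a point): centre of the flat shoulder at the foot of the splined screw, 180 mm above the bench, on the screw's upright axis (z up). The handwheel's underside lies on it when home. The screw is stiff: about 0.3 N m turns it, so light rocking of a wheel out of mesh does not carry it along. The splines are spoiled by a push of 60 N
- screw_nose (a point): top of the screw, 29 mm above the shoulder: a plain pilot nose 20 mm in diameter, coned to 12 mm at this point. Four straight splines in a cross reach from the shoulder to 20 mm above it: 30 mm over their tips, 6 mm wide, play in the grooves 0.75 mm a side. They may stand at any angle (repeats every 90 degrees); a wheel out of mesh stands on their ends, 20 mm too high
- upper_roll (a joint): gap between the rolls in m: 0 when they meet. The wheel in mesh closes it by 0.8 mm per radian turned clockwise seen from above; it stands 0.6 to 1.45 rad of turning open at the start, and where the rolls meet the screw comes to a hard stop
- solder_spool: bystander: small spool of solder wire, 36 mm across, 20 mm high; origin at the centre of its underside
- tin_grey: bystander: small round grey tin, 35 mm across, 21 mm high; origin at the centre of its underside
Mind the look-alikes: they are no part of the job. Several things have the shape of the handwheel; the one meant has the colours described above.

How it is judged:
By the outcome, as a careful person would: the job done as asked, in the order asked, and still so for the second after the job is handed in, with the robot touching nothing.
It also fails if it takes over 72 s, if anything falls off the work surface, if the arm or the gripper's body presses on something with over 40 N, if the wrist force passes 120 N, or if a joint passes its speed limit or range.

## Working session

There is one attempt and no reset: what is moved stays moved. The work goes in short steps, Python scripts to look and compute and a tool call to move; the robot and the scene stay as the last step left them, time stands still between calls to the robot, and variables do not carry over. Pictures are saved under pics/ and viewed, at most 10 in all, crops included, and the job is handed in when it is done.

Besides the shell and the picture viewer there is one more tool, called as a command line: name --argument value ..., lists and objects as JSON in quotes. play_rows: Moves the arm, as the interface text tells. Its arguments: {"type":"object","properties":{"targets":{"type":"array"},"newtons":{"type":"number"}},"required":["targets"]}

```bash
mkdir -p pics; ls
python3 - <<'E'
from station import ctrl
import cv2,numpy as np,pickle
s=ctrl.read_state();print({k:np.round(v,3) for k,v in s.items()})
for n in("scene","top"):
    p=ctrl.snapshot(n);cv2.imwrite(f'pics/{n}0.png',p['pixels'][:,:,::-1]);pickle.dump(p,open(f'{n}0.pkl','wb'))
    print(n,p['fx'],p['cx'],p['cy'],np.round(p['R'],3).tolist(),np.round(p['t'],3), np.round(-p['R'].T@p['t'],3))
E
```

```text
pics
{'time_s': np.float64(0.0), 'qpos': array([ 1.091,  0.333, -0.065,  1.461,  0.022,  1.35 , -0.088]), 'qd': array([ 0.001,  0.001, -0.001, -0.001,  0.   ,  0.   , -0.   ]), 'effort': array([ 2.0000e-03, -6.2544e+01,  5.0000e-02, -3.9160e+01,  1.6000e-02,
        1.0000e-02,  0.0000e+00]), 'tcp_pos': array([ 0.276, -0.561,  0.303]), 'tcp_rot': array([-3.14 ,  0.   ,  0.457]), 'ft_force': array([ 0.09 ,  0.73 , -0.036]), 'moment': array([-0.029,  0.031, -0.024]), 'grasp_force': np.float64(0.0), 'gripper_width': np.float64(0.086)}
scene 469.7455883097745 311.14955090810724 241.4814625956081 [[0.736, -0.677, -0.014], [-0.281, -0.286, -0.916], [0.616, 0.678, -0.4]] [-0.363  0.304  0.532] [ 0.025 -0.52   0.487]
top 464.3317669646331 325.93115126689105 240.424827780356 [[0.018, -1.0, 0.015], [-0.993, -0.02, -0.115], [0.116, -0.013, -0.993]] [0.048 0.568 1.079] [0.438 0.073 1.137]
```

View pics/scene0.png

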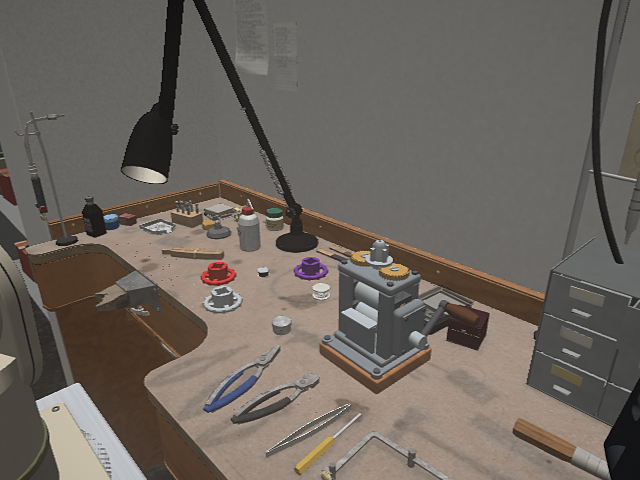

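View pics/top0.png

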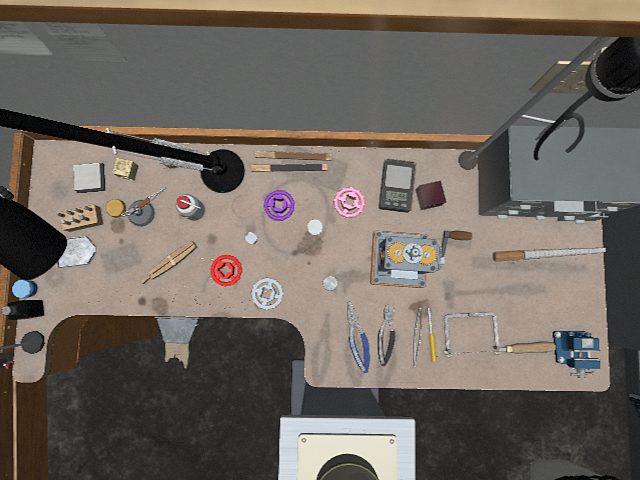

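Wheel look-alikes in the top view are the steel one (267,293), red (226,270), purple (279,206) and pink (348,202). I choose the steel one, which is at (222,298) in the scene view. The mill is at (405,257) in top and (378,300) in scene. The spool and tin are the round things near (315,228) and (330,283) in top. Next I check the choice in a close crop.

Run:
```python
import cv2,numpy as np,pickle
T=pickle.load(open('top0.pkl','rb'))['pixels'][:,:,::-1];S=pickle.load(open('scene0.pkl','rb'))['pixels'][:,:,::-1]
c=lambda I,x,y,w,h,k:cv2.resize(I[y:y+h,x:x+w],None,fx=k,fy=k,interpolation=cv2.INTER_CUBIC)
a=np.hstack([c(T,242,268,50,50,8),c(T,380,227,50,50,8)])
b=np.hstack([c(S,197,280,50,25,8),c(S,355,230,50,25,8)])
cv2.imwrite('pics/crop.png',np.vstack([a,b]))
```

```text
(no output)
```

View pics/crop.png

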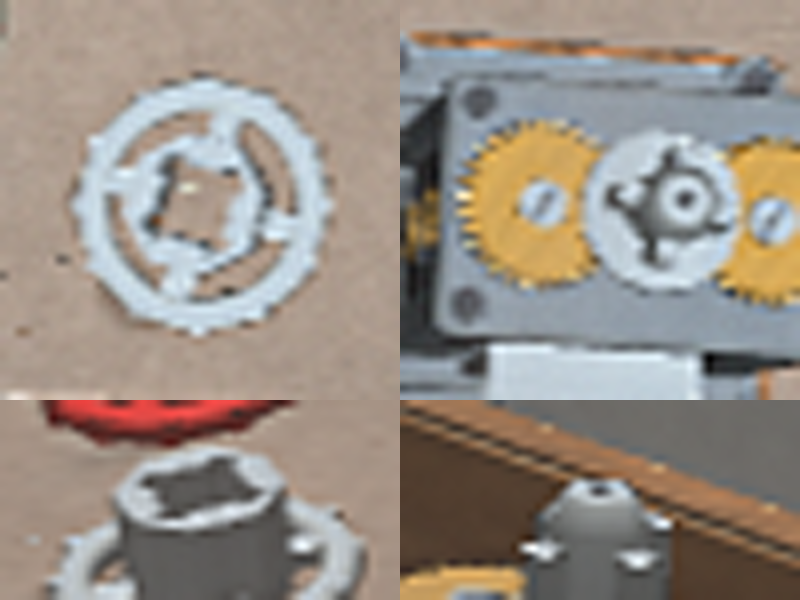

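The crop shows the steel wheel boss up, rim centre near top (267.2,293.6). The mill nose tip is at top (415.6,252.0) and scene (379.8,241.3). The spline cross is visible, centred at top (414,252.6).

```bash
cat > h.py <<'E'
import numpy as np,cv2,pickle
def ray(p,u,v):
    d=p['R'].T@np.array([(u-p['cx'])/p['fx'],(v-p['cy'])/p['fy'],1]);return -p['R'].T@p['t'],d
def plane(p,u,v,z):
    c,d=ray(p,u,v);return c+d*(z-c[2])/d[2]
def tri(a,b):
    A=np.zeros((3,3));r=np.zeros(3);R=[]
    for p,u,v in(a,b):
        c,d=ray(p,u,v);d=d/np.linalg.norm(d);P=np.eye(3)-np.outer(d,d);A+=P;r+=P@c;R.append((c,d))
    X=np.linalg.solve(A,r);return X,[np.linalg.norm((np.eye(3)-np.outer(d,d))@(X-c))*1e3 for c,d in R]
def proj(p,X):
    c=p['R']@np.asarray(X)+p['t'];return p['fx']*c[0]/c[2]+p['cx'],p['fy']*c[1]/c[2]+p['cy']
E
python3 - <<'E'
from h import *
T=pickle.load(open('top0.pkl','rb'));S=pickle.load(open('scene0.pkl','rb'))
def steel(p,box):
    x,y,w,h=box;I=p['pixels'][y:y+h,x:x+w].astype(int)
    m=((I[...,2]-I[...,0])>-6).astype(np.uint8)
    m[(I[...,0]-I[...,1])>15]=0
    n,l,s,_=cv2.connectedComponentsWithStats(m);k=1+s[1:,4].argmax()
    return (l==k).astype(np.uint8),(x,y)
out={}
for n,p,b in(('T',T,(242,268,50,50)),('S',S,(197,280,50,36))):
    m,o=steel(p,b);c,_=cv2.findContours(m,0,1);c=max(c,key=cv2.contourArea)
    print(n,m.sum(),cv2.boundingRect(c),cv2.fitEllipse(cv2.convexHull(c)));out[n]=m
m=out['T'];c=max(cv2.findContours(m,0,1)[0],key=cv2.contourArea);e=cv2.fitEllipse(cv2.convexHull(c))
u,v=e[0][0]+242,e[0][1]+268;W=plane(T,u,v,.005);print('rim centre',u,v,W, 'diam mm',np.mean(e[1])*(1.137)/464*1e3)
# angles: sample world rings
for z,r0,r1,name in((.010,.023,.028,'spokes'),(.030,.0125,.0145,'bore')):
    acc=0
    for r in np.linspace(r0,r1,4):
        a=np.arange(360)*np.pi/180
        q=np.array([proj(T,[W[0]+r*np.cos(t),W[1]+r*np.sin(t),z]) for t in a],np.float32)
        g=cv2.remap(T['pixels'].astype(np.float32)@np.array([-1,0,1],np.float32),q[:,0].reshape(1,-1),q[:,1].reshape(1,-1),cv2.INTER_LINEAR)[0]
        acc=acc+(g*np.exp(4j*a)).sum()
    print(name,'bright at deg mod90',np.degrees(np.angle(acc))/4%90,abs(acc))
X,res=tri((T,415.6,252.0),(S,379.75,241.25));print('nose',X,res)
# boss top centre: two views
print('boss proj',proj(T,[*W[:2],.03]),proj(S,[*W[:2],.03]),proj(S,[*W[:2],.005]))
q=np.array([[625,190],[680,155],[725,222],[660,255]])
P=np.array([plane(T,(a-400)/8+380,b/8+227,.2) for a,b in q]);C=P.mean(0);print('spl',C,[np.degrees(np.arctan2(*(p-C)[1::-1]))%90 for p in P],[np.linalg.norm(p-C) for p in P])
E
```

```text
T 569 (9, 9, 33, 33) ((24.81467056274414, 25.04383659362793), (31.55698013305664, 31.79764747619629), 55.709171295166016)
S 698 (6, 6, 39, 27) ((24.918424606323242, 19.715587615966797), (26.92369842529297, 38.44438171386719), 82.5230941772461)
rim centre 266.81467056274414 293.04383659362793 [0.43903931 0.19901867 0.005     ] diam mm 77.62307283590579
spokes bright at deg mod90 75.73293934412217 15482.299051486561
bore bright at deg mod90 75.04969255820593 16010.185594361978
nose [ 0.52587404 -0.11925836  0.20864253] [np.float64(0.6620155635686958), np.float64(0.6620155635687736)]
boss proj (np.float64(265.6369698241179), np.float64(293.0152761596581)) (np.float64(222.26787390422027), np.float64(290.52398349143624)) (np.float64(223.397475777529), np.float64(301.4995183947996))
spl [ 0.52570557 -0.1184126   0.2       ] [np.float64(72.9459718304449), np.float64(81.36156671358717), np.float64(73.48990663261917), np.float64(75.71081281913513)] [np.float64(0.012633960748301204), np.float64(0.013062804259016911), np.float64(0.013915928844057665), np.float64(0.013069473048692541)]
```

Run:
```python
from h import *
T=pickle.load(open('top0.pkl','rb'));S=pickle.load(open('scene0.pkl','rb'))
def four(p,C,z,rs,w=(.33,.33,.33)):
    acc=0;a=np.arange(360)*np.pi/180
    for r in rs:
        q=np.array([proj(p,[C[0]+r*np.cos(t),C[1]+r*np.sin(t),z]) for t in a],np.float32)
        g=cv2.remap(p['pixels'].astype(np.float32)@np.array(w,np.float32),q[:,:1].T.copy(),q[:,1:].T.copy(),cv2.INTER_LINEAR)[0]
        acc=acc+(g*np.exp(4j*a)).sum()
    return np.degrees(np.angle(acc))/4%90,abs(acc)
print('scene bore bright(teeth)',[four(S,[.439,.199],.03,[r]) for r in(.012,.013,.014,.015)])
print('top bore grey',[four(T,[.439,.199],.03,[r]) for r in(.012,.013,.014,.015)])
print('screw top dark',[four(T,[.5257,-.1184],.2,[r],(-.33,)*3) for r in(.012,.013,.014)])
print('screw scene bright',[four(S,[.5257,-.119],.2,[r]) for r in(.012,.013,.014)])
I=S['pixels'][:,:,::-1].copy();b=cv2.resize(I[280:316,197:247],None,fx=10,fy=10,interpolation=cv2.INTER_CUBIC)
for d in range(4):
    for ang,col in((75,(0,0,255)),(30,(0,255,0))):
        t=np.radians(ang+90*d);u,v=proj(S,[.439+.0159*np.cos(t),.199+.0159*np.sin(t),.03]);cv2.circle(b,(int((u-197+.5)*10),int((v-280+.5)*10)),4,col,-1)
cv2.imwrite('pics/b.png',b)
```

```text
scene bore bright(teeth) [(np.float64(75.86533090512403), np.float64(6410.541729685937)), (np.float64(75.274748383711), np.float64(7378.867766693373)), (np.float64(74.98571664172098), np.float64(7773.850726149981)), (np.float64(75.24323254064677), np.float64(6873.714287786773))]
top bore grey [(np.float64(73.38313801134608), np.float64(6798.033751929823)), (np.float64(74.75140385001593), np.float64(8673.297544965753)), (np.float64(75.80457731776666), np.float64(8788.689545921727)), (np.float64(75.63271811549821), np.float64(7138.886143963646))]
screw top dark [(np.float64(79.96172879894661), np.float64(652.2599126208078)), (np.float64(81.74415231966942), np.float64(2890.974992027343)), (np.float64(79.96948107797257), np.float64(4055.2402383185076))]
screw scene bright [(np.float64(74.38157680089944), np.float64(6460.818394810443)), (np.float64(74.75220363747472), np.float64(7700.137344279928)), (np.float64(73.84748337541575), np.float64(7049.166472255446))]
```

View pics/b.png

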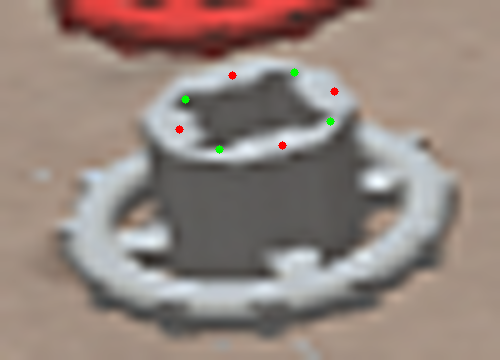

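The bore's grooves lie along the green marks, about 30.5° in world. The spokes and teeth are at 75.5°, and the splines at about 75°. I grasp at yaw 30.5°, then turn by +45° to mesh. The boss top at 30 mm and nose at 209 mm agree between the two views. Moving now.

play_rows --targets '[{"fingers":0.085,"delta_pos":[0,0,0],"turn":-0.075},{"fingers":0.085,"delta_pos":[0.029,-0.009,-0.0034],"turn":0},{"fingers":0.085,"delta_pos":[0.029,-0.009,-0.0034],"turn":0},{"fingers":0.085,"delta_pos":[0.029,-0.009,-0.0034],"turn":0},{"fingers":0.085,"delta_pos":[0.029,-0.009,-0.0034],"turn":0},{"fingers":0.085,"delta_pos":[0.029,-0.009,-0.0034],"turn":0},{"fingers":0.085,"delta_pos":[0.029,-0.009,-0.0034],"turn":0},{"fingers":0.085,"delta_pos":[0.029,-0.009,-0.0034],"turn":0},{"fingers":0.085,"delta_pos":[0.029,-0.009,-0.0034],"turn":0}]' --newtons 40

```text
time_s: 0.85
tcp_pos: [0.4398, -0.3799, 0.331]
tcp_rot: [-3.141, 0.0, 0.532]
ft_force: [1.0, -0.3, -0.3]
gripper_width: 0.0849
grasp_force: 0.0
```

play_rows --targets '[{"fingers":0.07,"delta_pos":[0.0163,-0.0277,0],"turn":0},{"fingers":0.07,"delta_pos":[0.0163,-0.0277,0],"turn":0},{"fingers":0.07,"delta_pos":[0.0163,-0.0277,0],"turn":0},{"fingers":0.07,"delta_pos":[0.0163,-0.0277,0],"turn":0},{"fingers":0.07,"delta_pos":[0.0163,-0.0277,0],"turn":0},{"fingers":0.07,"delta_pos":[0.0163,-0.0277,0],"turn":0},{"fingers":0.07,"delta_pos":[0.0163,-0.0277,0],"turn":0},{"fingers":0.07,"delta_pos":[0.0163,-0.0277,0],"turn":0},{"fingers":0.07,"delta_pos":[0.0163,-0.0277,0],"turn":0},{"fingers":0.07,"delta_pos":[0.0163,-0.0277,0],"turn":0},{"fingers":0.07,"delta_pos":[0.0163,-0.0277,0],"turn":0},{"fingers":0.07,"delta_pos":[0.0163,-0.0277,0],"turn":0}]'

```text
time_s: 1.85
tcp_pos: [0.4387, 0.006, 0.331]
tcp_rot: [3.141, 0.0, 0.532]
ft_force: [1.3, -0.4, -0.6]
gripper_width: 0.0702
grasp_force: 0.0
```

play_rows --targets '[{"fingers":0.06,"delta_pos":[0.0163,-0.0277,0.01],"turn":0},{"fingers":0.06,"delta_pos":[0.0163,-0.0277,0.01],"turn":0},{"fingers":0.06,"delta_pos":[0.0163,-0.0277,0.01],"turn":0},{"fingers":0.06,"delta_pos":[0.0163,-0.0277,0.02],"turn":0},{"fingers":0.06,"delta_pos":[0.0163,-0.0277,0.02],"turn":0},{"fingers":0.06,"delta_pos":[0.0163,-0.0277,0.02],"turn":0},{"fingers":0.06,"delta_pos":[0,0,0.03],"turn":0},{"fingers":0.06,"delta_pos":[0,0,0.03],"turn":0},{"fingers":0.06,"delta_pos":[0,0,0.02],"turn":0},{"fingers":0.06,"delta_pos":[0,0,0],"turn":0}]'

```text
time_s: 2.68
tcp_pos: [0.437, 0.1963, 0.1572]
tcp_rot: [-3.14, 0.007, 0.532]
ft_force: [-0.4, -0.3, 0.2]
gripper_width: 0.06
grasp_force: 0.0
```

play_rows --targets '[{"fingers":0.06,"delta_pos":[0.003,-0.0015,0.025],"turn":0},{"fingers":0.06,"delta_pos":[0,0,0.025],"turn":0},{"fingers":0.06,"delta_pos":[0,0,0.012],"turn":0},{"fingers":0.06,"delta_pos":[0,0,0.008],"turn":0},{"fingers":0.06,"delta_pos":[0,0,0],"turn":0},{"fingers":0.06,"delta_pos":[0,0,0],"turn":0}]'

```text
time_s: 3.18
tcp_pos: [0.4415, 0.2003, 0.092]
tcp_rot: [3.141, -0.001, 0.532]
ft_force: [-0.9, -0.5, 0.7]
gripper_width: 0.0597
grasp_force: 0.0
```

Run:
```python
from station import ctrl
import cv2
s=ctrl.read_state();print(s['tcp_pos'],s['ft_force'],s['qpos'])
p=ctrl.snapshot('scene')['pixels'][:,:,::-1];cv2.imwrite('pics/g1.png',cv2.resize(p[210:330,150:310],None,fx=5,fy=5,interpolation=cv2.INTER_CUBIC))
```

```text
[0.44145517 0.20028508 0.09201703] [-0.87728666 -0.53621093  0.65111632] [ 0.14295987  0.3647934  -0.74145287  2.00373459  0.31613269  0.88764774
 -1.80724064]
```

View pics/g1.png

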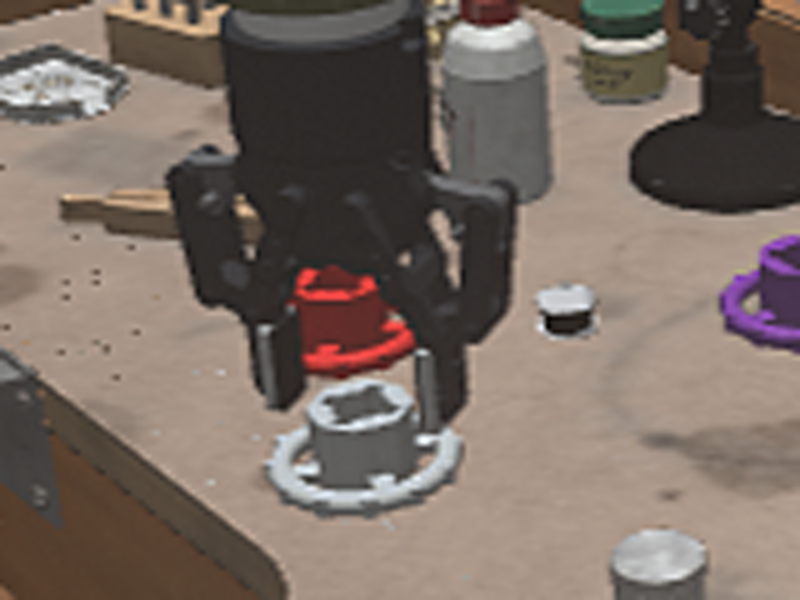

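The picture shows the fingers straddling the steel boss, with tips about 2 cm above the rim at crop (280,405) and (445,420). The red wheel stands clear behind. Lower a little and close.

play_rows --targets '[{"fingers":0.06,"delta_pos":[-0.0025,0,0.004],"turn":0},{"fingers":0.06,"delta_pos":[0,0,0.003],"turn":0},{"fingers":0.06,"delta_pos":[0,0,0],"turn":0},{"fingers":0.03,"delta_pos":[0,0,0],"turn":0},{"fingers":0.03,"delta_pos":[0,0,0],"turn":0},{"fingers":0.03,"delta_pos":[0,0,0],"turn":0},{"fingers":0.03,"delta_pos":[0,0,0],"turn":0},{"fingers":0.03,"delta_pos":[0,0,0],"turn":0},{"fingers":0.03,"delta_pos":[0,0,0],"turn":0},{"fingers":0.03,"delta_pos":[0,0,0],"turn":0}]' --newtons 60

```text
time_s: 4.07
tcp_pos: [0.4391, 0.199, 0.0846]
tcp_rot: [3.141, -0.0, 0.532]
ft_force: [-1.9, -1.7, 5.4]
gripper_width: 0.0374
grasp_force: 60.6
```

play_rows --targets '[{"fingers":0.03,"delta_pos":[0,0,-0.015],"turn":0},{"fingers":0.03,"delta_pos":[0,0,-0.03],"turn":-0.1},{"fingers":0.03,"delta_pos":[0,0,-0.03],"turn":-0.1},{"fingers":0.03,"delta_pos":[0,0,-0.03],"turn":-0.1},{"fingers":0.03,"delta_pos":[0,0,-0.03],"turn":-0.1},{"fingers":0.03,"delta_pos":[0,0,-0.03],"turn":-0.1},{"fingers":0.03,"delta_pos":[0,0,-0.03],"turn":-0.1},{"fingers":0.03,"delta_pos":[0,0,-0.03],"turn":-0.1},{"fingers":0.03,"delta_pos":[0,0,-0.015],"turn":-0.085},{"fingers":0.03,"delta_pos":[0,0,0],"turn":0}]'

```text
time_s: 4.9
tcp_pos: [0.4397, 0.1996, 0.3274]
tcp_rot: [3.137, -0.002, 1.321]
ft_force: [1.0, -0.1, -2.1]
gripper_width: 0.0376
grasp_force: 61.0
```

play_rows --targets '[{"fingers":0.03,"delta_pos":[-0.0238,0.0137,0],"turn":0},{"fingers":0.03,"delta_pos":[-0.0238,0.0137,0],"turn":0},{"fingers":0.03,"delta_pos":[-0.0238,0.0137,0],"turn":0},{"fingers":0.03,"delta_pos":[-0.0238,0.0137,0],"turn":0},{"fingers":0.03,"delta_pos":[-0.0238,0.0137,0],"turn":0},{"fingers":0.03,"delta_pos":[-0.0238,0.0137,0],"turn":0},{"fingers":0.03,"delta_pos":[-0.0238,0.0137,0],"turn":0},{"fingers":0.03,"delta_pos":[-0.0238,0.0137,0],"turn":0},{"fingers":0.03,"delta_pos":[-0.0238,0.0137,0],"turn":0},{"fingers":0.03,"delta_pos":[-0.0238,0.0137,0],"turn":0},{"fingers":0.03,"delta_pos":[-0.0238,0.0137,0],"turn":0}]'

```text
time_s: 5.82
tcp_pos: [0.5186, -0.0937, 0.3226]
tcp_rot: [-3.14, 0.0, 1.314]
ft_force: [1.1, 1.3, -1.5]
gripper_width: 0.0378
grasp_force: 61.0
```

Run:
```python
from station import ctrl
import cv2,pickle,numpy as np
s=ctrl.read_state();print({k:np.round(v,4) for k,v in s.items() if k not in('effort','qd')})
P={n:ctrl.snapshot(n) for n in('scene','top')};pickle.dump(P,open('m1.pkl','wb'))
a=cv2.resize(P['scene']['pixels'][170:290,320:440,::-1],None,fx=5,fy=5,interpolation=cv2.INTER_CUBIC)
b=cv2.resize(P['top']['pixels'][220:290,365:435,::-1],(200,600))[:200]
b=cv2.resize(P['top']['pixels'][215:295,375:455,::-1],(200,200));z=np.zeros((600,200,3),np.uint8);z[:200]=b
cv2.imwrite('pics/m1.png',np.hstack([a,z]))
```

```text
{'time_s': np.float64(5.8167), 'qpos': array([ 0.6856,  0.1603, -0.6539,  1.6615,  0.0995,  1.3554, -0.2401]), 'tcp_pos': array([ 0.5186, -0.0937,  0.3226]), 'tcp_rot': array([-3.1397e+00,  4.0000e-04,  1.3143e+00]), 'ft_force': array([ 1.1401,  1.3022, -1.5319]), 'moment': array([ 0.0292, -0.055 , -0.0284]), 'grasp_force': np.float64(60.9505), 'gripper_width': np.float64(0.0378)}
```

View pics/m1.png

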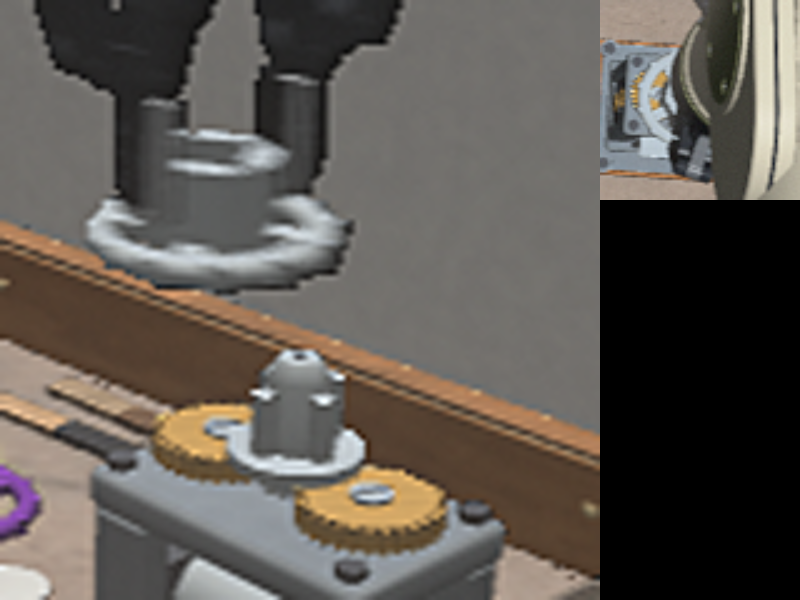

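Run:
```python
from h import *
P=pickle.load(open('m1.pkl','rb'));S=P['scene']
C=np.array([.5186,-.0937,.3226-.0846])
a=np.linspace(0,2*np.pi,181)
q=np.array([proj(S,C+[.039*np.cos(t),.039*np.sin(t),z]) for t in a for z in(0,.01)])
f=lambda u,o:(u-o+.5)*5-.5
print('pred rim crop x',f(q[:,0].min(),320),f(q[:,0].max(),320),'y bottom',f(q[:,1].max(),170))
n=proj(S,[.5257,-.1188,.209]);print('nose pred crop',f(n[0],320),f(n[1],170),'seen 299,356')
print('boss top', [f(v,o) for v,o in zip(proj(S,C+[0,0,.03]),(320,170))])
for du in(0,1):print(plane(S,379.75+du,241.25,.209))
```

```text
pred rim crop x 91.81441672903799 359.98577176478375 y bottom 298.64526397595296
nose pred crop 301.447418237107 356.4482533748331 seen 299,356
boss top [np.float64(227.44433522186125), np.float64(152.05534181784014)]
[ 0.52452936 -0.11950942  0.209     ]
[ 0.52557339 -0.12053501  0.209     ]
```

Run:
```python
from h import *
P=pickle.load(open('m1.pkl','rb'));S=P['scene'];g=S['pixels'].astype(int)
C=np.array([.5186,-.0937,.238])
f=lambda u,o:(u-o+.5)*5-.5
I=g[205:232,330:398]
# wall is warm grey ~; steel bluish bright
w=np.median(g[180:200,400:430].reshape(-1,3),0);print('wall',w)
m=((I[...,2]-I[...,0]>w[2]-w[0]+4)|(abs(I-w).sum(2)>45)).astype(np.uint8)
m[22:][(I[22:,:,0]-I[22:,:,2])>8]=0
for r in m: print(''.join('#' if x else '.' for x in r))
```

```text
wall [114. 112. 109.]
.............#########################################..............
.............########################################...............
.............########################################...............
..............#######################################...............
............########################################................
..........##############################################............
..........##############################################............
.........################################################...........
........##################################################..........
.......######################################################.......
.......##########################################.###########.......
.......######################################################.......
.##....#######################################.#############........
##..#############...########################################........
#####..#####################################################........
########.##################################################.........
###########################################################.........
###########################################################.........
##########################################################..........
######.###################################################..........
#####################################################...............
##################################################..................
.....................#############################..................
................................######..............................
...................................#................................
.....................................##.............................
........................................##..........................
```

play_rows --targets '[{"fingers":0.03,"delta_pos":[-0.0117,0.007,0],"turn":0},{"fingers":0.03,"delta_pos":[-0.0116,0.007,0.005],"turn":0},{"fingers":0.03,"delta_pos":[0,0,0.01],"turn":0},{"fingers":0.03,"delta_pos":[0,0,0.005],"turn":0},{"fingers":0.03,"delta_pos":[0,0,0],"turn":0},{"fingers":0.03,"delta_pos":[0,0,0],"turn":0}]'

```text
time_s: 6.42
tcp_pos: [0.5264, -0.1177, 0.3036]
tcp_rot: [-3.141, -0.0, 1.318]
ft_force: [0.6, -0.1, -1.8]
gripper_width: 0.0379
grasp_force: 61.0
```

Run:
```python
from station import ctrl
import cv2,pickle,numpy as np
s=ctrl.read_state();print({k:np.round(v,4) for k,v in s.items() if k not in('effort','qd')})
P={n:ctrl.snapshot(n) for n in('scene',)};pickle.dump(P,open('m2.pkl','wb'))
cv2.imwrite('pics/m2.png',cv2.resize(P['scene']['pixels'][190:280,325:435,::-1],None,fx=6,fy=6,interpolation=cv2.INTER_CUBIC))
```

```text
{'time_s': np.float64(6.4167), 'qpos': array([ 0.7001,  0.1996, -0.6369,  1.661 ,  0.1216,  1.3222, -0.2104]), 'tcp_pos': array([ 0.5264, -0.1177,  0.3036]), 'tcp_rot': array([-3.1405e+00, -2.0000e-04,  1.3178e+00]), 'ft_force': array([ 0.5896, -0.0648, -1.7889]), 'moment': array([0.0602, 0.0118, 0.0199]), 'grasp_force': np.float64(60.9617), 'gripper_width': np.float64(0.0379)}
```

View pics/m2.png

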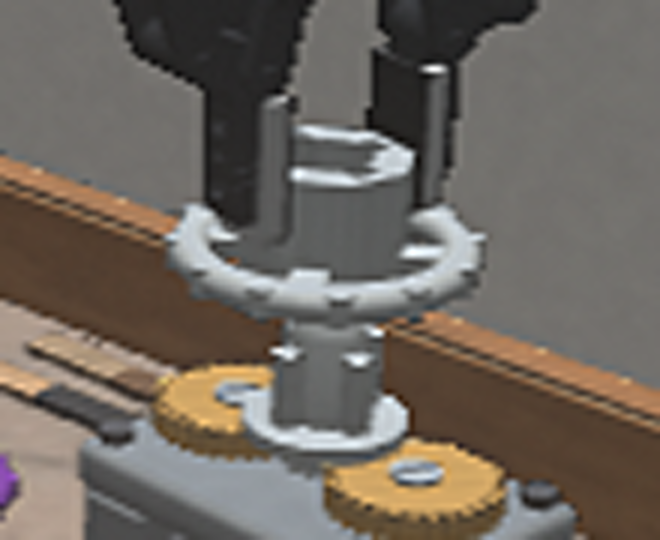

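The rim centre, at crop x about 327, sits over the screw axis at about 327, and the wheel is level. Lowering onto the nose.

play_rows --targets '[{"fingers":0.03,"delta_pos":[0,0,0.003],"turn":0},{"fingers":0.03,"delta_pos":[0,0,0.003],"turn":0},{"fingers":0.03,"delta_pos":[0,0,0.003],"turn":0},{"fingers":0.03,"delta_pos":[0,0,0.003],"turn":0},{"fingers":0.03,"delta_pos":[0,0,0],"turn":0}]'

```text
time_s: 6.88
tcp_pos: [0.5264, -0.1185, 0.2914]
tcp_rot: [-3.141, 0.0, 1.317]
ft_force: [0.3, -0.2, -2.3]
gripper_width: 0.0377
grasp_force: 61.0
```

play_rows --targets '[{"fingers":0.03,"delta_pos":[0,0,0.0015],"turn":0},{"fingers":0.03,"delta_pos":[0,0,0.0015],"turn":0},{"fingers":0.03,"delta_pos":[0,0,0],"turn":0}]'

```text
time_s: 7.13
tcp_pos: [0.5266, -0.1185, 0.2889]
tcp_rot: [-3.141, 0.0, 1.317]
ft_force: [1.2, 0.3, -2.2]
gripper_width: 0.0374
grasp_force: 61.0
```

play_rows --targets '[{"fingers":0.03,"delta_pos":[0,0,0.001],"turn":0},{"fingers":0.03,"delta_pos":[0,0,0.001],"turn":0},{"fingers":0.03,"delta_pos":[0,0,0.001],"turn":0},{"fingers":0.03,"delta_pos":[0,0,0],"turn":0}]'

```text
time_s: 7.47
tcp_pos: [0.5266, -0.1185, 0.286]
tcp_rot: [3.142, 0.0, 1.317]
ft_force: [-0.2, -0.7, -2.8]
gripper_width: 0.0373
grasp_force: 60.9
```

play_rows --targets '[{"fingers":0.03,"delta_pos":[0,0,0.001],"turn":0},{"fingers":0.03,"delta_pos":[0,0,0.001],"turn":0},{"fingers":0.03,"delta_pos":[0,0,0],"turn":0}]'

```text
time_s: 7.72
tcp_pos: [0.5268, -0.1186, 0.2842]
tcp_rot: [3.141, 0.0, 1.317]
ft_force: [0.5, -0.0, -1.5]
gripper_width: 0.0377
grasp_force: 61.2
```

play_rows --targets '[{"fingers":0.03,"delta_pos":[0,0,0.001],"turn":0},{"fingers":0.03,"delta_pos":[0,0,0.001],"turn":0},{"fingers":0.03,"delta_pos":[0,0,0],"turn":0}]'

```text
time_s: 7.97
tcp_pos: [0.527, -0.1188, 0.2822]
tcp_rot: [3.14, 0.0, 1.317]
ft_force: [3.3, -2.5, -1.1]
gripper_width: 0.0375
grasp_force: 61.1
```

play_rows --targets '[{"fingers":0.03,"delta_pos":[-0.0003,0.0005,0.001],"turn":0},{"fingers":0.03,"delta_pos":[0,0,0.001],"turn":0},{"fingers":0.03,"delta_pos":[0,0,0],"turn":0}]'

```text
time_s: 8.22
tcp_pos: [0.5272, -0.119, 0.2799]
tcp_rot: [3.141, -0.0, 1.317]
ft_force: [3.3, -1.1, -1.8]
gripper_width: 0.0374
grasp_force: 61.1
```

play_rows --targets '[{"fingers":0.03,"delta_pos":[-0.0002,0.0005,0.001],"turn":0},{"fingers":0.03,"delta_pos":[0,0,0.001],"turn":0},{"fingers":0.03,"delta_pos":[0,0,0.001],"turn":0},{"fingers":0.03,"delta_pos":[0,0,0],"turn":0}]'

```text
time_s: 8.55
tcp_pos: [0.5273, -0.1191, 0.2768]
tcp_rot: [-3.141, -0.0, 1.317]
ft_force: [1.7, -1.2, -3.0]
gripper_width: 0.0375
grasp_force: 61.0
```

play_rows --targets '[{"fingers":0.03,"delta_pos":[0,0.0002,0.0015],"turn":0},{"fingers":0.03,"delta_pos":[0,0,0.0015],"turn":0},{"fingers":0.03,"delta_pos":[0,0,0.0015],"turn":0},{"fingers":0.03,"delta_pos":[0,0,0],"turn":0}]'

```text
time_s: 8.88
tcp_pos: [0.5274, -0.1192, 0.2721]
tcp_rot: [-3.141, 0.0, 1.317]
ft_force: [0.0, -0.8, -2.5]
gripper_width: 0.0374
grasp_force: 61.0
```

play_rows --targets '[{"fingers":0.03,"delta_pos":[0,0,0.0015],"turn":0},{"fingers":0.03,"delta_pos":[0,0,0.001],"turn":0},{"fingers":0.03,"delta_pos":[0,0,0.001],"turn":0},{"fingers":0.03,"delta_pos":[0,0,0],"turn":0}]'

```text
time_s: 9.22
tcp_pos: [0.5276, -0.1193, 0.2689]
tcp_rot: [-3.141, 0.0, 1.317]
ft_force: [-1.0, 0.3, -2.3]
gripper_width: 0.0375
grasp_force: 60.9
```

play_rows --targets '[{"fingers":0.03,"delta_pos":[0,0,0.001],"turn":0},{"fingers":0.03,"delta_pos":[0,0,0.001],"turn":0},{"fingers":0.03,"delta_pos":[0,0,0.001],"turn":0},{"fingers":0.03,"delta_pos":[0,0,0],"turn":0}]'

```text
time_s: 9.55
tcp_pos: [0.5276, -0.1193, 0.2659]
tcp_rot: [-3.141, 0.0, 1.317]
ft_force: [0.1, -1.0, -1.7]
gripper_width: 0.0376
grasp_force: 60.9
```

play_rows --targets '[{"fingers":0.03,"delta_pos":[0,0,0.0007],"turn":0},{"fingers":0.03,"delta_pos":[0,0,0.0005],"turn":0},{"fingers":0.03,"delta_pos":[0,0,0],"turn":0}]'

```text
time_s: 9.8
tcp_pos: [0.5277, -0.1193, 0.2648]
tcp_rot: [-3.142, 0.0, 1.317]
ft_force: [-0.0, 0.3, -1.9]
gripper_width: 0.0377
grasp_force: 60.9
```

Continue in half-millimetre steps until the shoulder pushes back.

play_rows --targets '[{"fingers":0.03,"delta_pos":[0,0,0.0005],"turn":0},{"fingers":0.03,"delta_pos":[0,0,0],"turn":0}]'

```text
time_s: 9.97
tcp_pos: [0.5277, -0.1193, 0.2646]
tcp_rot: [3.141, 0.0, 1.317]
ft_force: [-0.6, 0.6, 1.0]
gripper_width: 0.0375
grasp_force: 61.2
```

play_rows --targets '[{"fingers":0.03,"delta_pos":[0,0,0.0005],"turn":0},{"fingers":0.03,"delta_pos":[0,0,0],"turn":0}]'

```text
time_s: 10.13
tcp_pos: [0.5277, -0.1193, 0.2646]
tcp_rot: [3.141, 0.0, 1.317]
ft_force: [-3.0, 1.0, 5.6]
gripper_width: 0.0375
grasp_force: 61.9
```

play_rows --targets '[{"fingers":0.03,"delta_pos":[0,0,0.0005],"turn":0},{"fingers":0.03,"delta_pos":[0,0,0],"turn":0}]'

```text
time_s: 10.3
tcp_pos: [0.5277, -0.1192, 0.2646]
tcp_rot: [3.141, 0.001, 1.317]
ft_force: [-5.0, 1.5, 9.2]
gripper_width: 0.0374
grasp_force: 62.4
```

Seated: TCP stopped at 0.2646, which puts the underside at 0.180, with 9 N of push-back. Ease off and wind clockwise.

play_rows --targets '[{"fingers":0.03,"delta_pos":[0,0,-0.0005],"turn":0},{"fingers":0.03,"delta_pos":[0,0,0],"turn":0.05},{"fingers":0.03,"delta_pos":[0,0,0],"turn":0.05},{"fingers":0.03,"delta_pos":[0,0,0],"turn":0.05},{"fingers":0.03,"delta_pos":[0,0,0],"turn":0.05},{"fingers":0.03,"delta_pos":[0,0,0],"turn":0}]' --newtons 90

```text
time_s: 10.8
tcp_pos: [0.5276, -0.1193, 0.2648]
tcp_rot: [3.141, 0.001, 1.114]
ft_force: [-4.9, 0.7, 8.1]
gripper_width: 0.0368
grasp_force: 90.3
```

```bash
cat > st.py <<'E'
from station import ctrl
s=ctrl.read_state();print({k:s[k].round(3) for k in('tcp_pos','tcp_rot','ft_force','moment','qpos')})
E
python3 st.py
```

```text
{'tcp_pos': array([ 0.528, -0.119,  0.265]), 'tcp_rot': array([3.141e+00, 1.000e-03, 1.114e+00]), 'ft_force': array([-4.87 ,  0.669,  8.141]), 'moment': array([0.113, 1.052, 0.006]), 'qpos': array([ 0.674,  0.228, -0.609,  1.712,  0.137,  1.245, -0.424])}
```

play_rows --targets '[{"fingers":0.03,"delta_pos":[0,0,0],"turn":0.06},{"fingers":0.03,"delta_pos":[0,0,0],"turn":0.06},{"fingers":0.03,"delta_pos":[0,0,0],"turn":0.06},{"fingers":0.03,"delta_pos":[0,0,0],"turn":0.06}]'

```text
time_s: 11.13
tcp_pos: [0.5276, -0.1193, 0.2647]
tcp_rot: [3.141, 0.001, 0.874]
ft_force: [-5.4, 0.5, 8.3]
gripper_width: 0.0368
grasp_force: 90.4
```

```bash
python3 st.py
```

```text
{'tcp_pos': array([ 0.528, -0.119,  0.265]), 'tcp_rot': array([3.141e+00, 1.000e-03, 8.740e-01]), 'ft_force': array([-5.411,  0.482,  8.292]), 'moment': array([0.104, 1.14 , 0.307]), 'qpos': array([ 0.651,  0.223, -0.583,  1.713,  0.13 ,  1.243, -0.658])}
```

play_rows --targets '[{"fingers":0.03,"delta_pos":[0,0,0],"turn":0.05},{"fingers":0.03,"delta_pos":[0,0,0],"turn":0.05},{"fingers":0.03,"delta_pos":[0,0,0],"turn":0.05}]'

```text
time_s: 11.38
tcp_pos: [0.5276, -0.1193, 0.2647]
tcp_rot: [3.141, 0.0, 0.725]
ft_force: [-5.0, 0.1, 8.3]
gripper_width: 0.0369
grasp_force: 90.4
```

```bash
python3 st.py
```

```text
{'tcp_pos': array([ 0.528, -0.119,  0.265]), 'tcp_rot': array([3.141, 0.   , 0.725]), 'ft_force': array([-5.023,  0.094,  8.321]), 'moment': array([0.141, 1.237, 0.267]), 'qpos': array([ 0.637,  0.221, -0.566,  1.714,  0.125,  1.243, -0.804])}
```

play_rows --targets '[{"fingers":0.03,"delta_pos":[0,0,0],"turn":0.04},{"fingers":0.03,"delta_pos":[0,0,0],"turn":0.04},{"fingers":0.03,"delta_pos":[0,0,0],"turn":0.04}]'

```text
time_s: 11.63
tcp_pos: [0.5275, -0.1192, 0.2647]
tcp_rot: [3.141, 0.0, 0.605]
ft_force: [-6.1, 0.5, 7.4]
gripper_width: 0.0368
grasp_force: 90.4
```

```bash
python3 st.py
```

```text
{'tcp_pos': array([ 0.528, -0.119,  0.265]), 'tcp_rot': array([3.141, 0.   , 0.605]), 'ft_force': array([-6.071,  0.532,  7.444]), 'moment': array([0.099, 1.204, 0.287]), 'qpos': array([ 0.626,  0.219, -0.553,  1.714,  0.122,  1.242, -0.921])}
```

play_rows --targets '[{"fingers":0.03,"delta_pos":[0,0,0],"turn":0.04},{"fingers":0.03,"delta_pos":[0,0,0],"turn":0.04},{"fingers":0.03,"delta_pos":[0,0,0],"turn":0.04}]'

```text
time_s: 11.88
tcp_pos: [0.5275, -0.1192, 0.2648]
tcp_rot: [3.141, 0.0, 0.485]
ft_force: [-5.1, 0.1, 7.7]
gripper_width: 0.0369
grasp_force: 90.4
```

```bash
python3 st.py
```

```text
{'tcp_pos': array([ 0.528, -0.119,  0.265]), 'tcp_rot': array([3.141, 0.   , 0.485]), 'ft_force': array([-5.137,  0.129,  7.654]), 'moment': array([0.096, 1.229, 0.297]), 'qpos': array([ 0.615,  0.217, -0.54 ,  1.715,  0.118,  1.242, -1.039])}
```

play_rows --targets '[{"fingers":0.03,"delta_pos":[0,0,0],"turn":0.04},{"fingers":0.03,"delta_pos":[0,0,0],"turn":0.04},{"fingers":0.03,"delta_pos":[0,0,0],"turn":0.04}]'

```text
time_s: 12.13
tcp_pos: [0.5275, -0.1192, 0.2647]
tcp_rot: [3.141, 0.0, 0.365]
ft_force: [-5.4, 1.2, 8.2]
gripper_width: 0.0369
grasp_force: 90.4
```

```bash
python3 st.py
```

```text
{'tcp_pos': array([ 0.527, -0.119,  0.265]), 'tcp_rot': array([3.141, 0.   , 0.365]), 'ft_force': array([-5.429,  1.156,  8.239]), 'moment': array([0.203, 1.356, 0.316]), 'qpos': array([ 0.604,  0.215, -0.528,  1.716,  0.115,  1.241, -1.156])}
```

play_rows --targets '[{"fingers":0.03,"delta_pos":[0,0,0],"turn":0.04},{"fingers":0.03,"delta_pos":[0,0,0],"turn":0.04},{"fingers":0.03,"delta_pos":[0,0,0],"turn":0.04}]'

```text
time_s: 12.38
tcp_pos: [0.5275, -0.1192, 0.2647]
tcp_rot: [3.141, 0.0, 0.245]
ft_force: [-5.9, 0.8, 8.1]
gripper_width: 0.037
grasp_force: 90.4
```

```bash
python3 st.py
```

```text
{'tcp_pos': array([ 0.527, -0.119,  0.265]), 'tcp_rot': array([3.141, 0.   , 0.245]), 'ft_force': array([-5.886,  0.758,  8.146]), 'moment': array([0.173, 1.326, 0.287]), 'qpos': array([ 0.593,  0.214, -0.515,  1.716,  0.111,  1.241, -1.274])}
```

play_rows --targets '[{"fingers":0.03,"delta_pos":[0,0,0],"turn":0.04},{"fingers":0.03,"delta_pos":[0,0,0],"turn":0.04},{"fingers":0.03,"delta_pos":[0,0,0],"turn":0.04}]'

```text
time_s: 12.63
tcp_pos: [0.5275, -0.1191, 0.2648]
tcp_rot: [3.141, 0.0, 0.125]
ft_force: [-6.6, 0.6, 8.6]
gripper_width: 0.0369
grasp_force: 90.4
```

```bash
python3 st.py
```

```text
{'tcp_pos': array([ 0.527, -0.119,  0.265]), 'tcp_rot': array([3.141, 0.   , 0.125]), 'ft_force': array([-6.638,  0.554,  8.596]), 'moment': array([0.206, 1.354, 0.285]), 'qpos': array([ 0.583,  0.212, -0.503,  1.717,  0.108,  1.24 , -1.391])}
```

play_rows --targets '[{"fingers":0.03,"delta_pos":[0,0,0],"turn":0.04},{"fingers":0.03,"delta_pos":[0,0,0],"turn":0.04},{"fingers":0.03,"delta_pos":[0,0,0],"turn":0.04}]'

```text
time_s: 12.88
tcp_pos: [0.5275, -0.1191, 0.2647]
tcp_rot: [3.141, 0.0, 0.005]
ft_force: [-5.8, 1.7, 8.2]
gripper_width: 0.0371
grasp_force: 90.4
```

```bash
python3 st.py
```

```text
{'tcp_pos': array([ 0.527, -0.119,  0.265]), 'tcp_rot': array([3.141, 0.   , 0.005]), 'ft_force': array([-5.786,  1.691,  8.177]), 'moment': array([0.257, 1.328, 0.306]), 'qpos': array([ 0.572,  0.211, -0.49 ,  1.717,  0.105,  1.24 , -1.509])}
```

play_rows --targets '[{"fingers":0.03,"delta_pos":[0,0,0],"turn":0.03},{"fingers":0.03,"delta_pos":[0,0,0],"turn":0.03},{"fingers":0.03,"delta_pos":[0,0,0],"turn":0.03}]'

```text
time_s: 13.13
tcp_pos: [0.5275, -0.1191, 0.2647]
tcp_rot: [3.141, 0.0, -0.084]
ft_force: [-7.4, 1.3, 8.4]
gripper_width: 0.0368
grasp_force: 90.4
```

```bash
python3 st.py
```

```text
{'tcp_pos': array([ 0.527, -0.119,  0.265]), 'tcp_rot': array([ 3.141,  0.   , -0.084]), 'ft_force': array([-7.351,  1.313,  8.417]), 'moment': array([0.237, 1.331, 0.311]), 'qpos': array([ 0.564,  0.209, -0.481,  1.718,  0.102,  1.24 , -1.597])}
```

play_rows --targets '[{"fingers":0.03,"delta_pos":[0,0,0],"turn":0.03},{"fingers":0.03,"delta_pos":[0,0,0],"turn":0.03},{"fingers":0.03,"delta_pos":[0,0,0],"turn":0.03}]'

```text
time_s: 13.38
tcp_pos: [0.5275, -0.119, 0.2647]
tcp_rot: [3.14, 0.0, -0.172]
ft_force: [-6.1, -0.4, 8.6]
gripper_width: 0.0367
grasp_force: 90.5
```

```bash
python3 st.py
```

```text
{'tcp_pos': array([ 0.527, -0.119,  0.265]), 'tcp_rot': array([ 3.14 ,  0.   , -0.172]), 'ft_force': array([-6.072, -0.373,  8.614]), 'moment': array([-0.08 ,  1.35 ,  2.358]), 'qpos': array([ 0.556,  0.208, -0.473,  1.718,  0.101,  1.239, -1.683])}
```

The moment jumped to 2.4 N m after 1.49 rad, so the rolls have met at the hard stop. Ease off the torque and release.

play_rows --targets '[{"fingers":0.03,"delta_pos":[0,0,0],"turn":-0.015},{"fingers":0.03,"delta_pos":[0,0,0],"turn":0}]'

```text
time_s: 13.55
tcp_pos: [0.5275, -0.119, 0.2647]
tcp_rot: [3.14, 0.0, -0.155]
ft_force: [-6.7, -0.2, 8.0]
gripper_width: 0.0369
grasp_force: 90.4
```

```bash
python3 st.py
```

```text
{'tcp_pos': array([ 0.527, -0.119,  0.265]), 'tcp_rot': array([ 3.14 ,  0.   , -0.155]), 'ft_force': array([-6.746, -0.242,  8.038]), 'moment': array([0.023, 1.375, 1.486]), 'qpos': array([ 0.557,  0.208, -0.474,  1.718,  0.101,  1.239, -1.667])}
```

play_rows --targets '[{"fingers":0.03,"delta_pos":[0,0,0],"turn":-0.018},{"fingers":0.07,"delta_pos":[0,0,0],"turn":0},{"fingers":0.07,"delta_pos":[0,0,0],"turn":0},{"fingers":0.07,"delta_pos":[0,0,0],"turn":0},{"fingers":0.07,"delta_pos":[0,0,0],"turn":0},{"fingers":0.07,"delta_pos":[0,0,-0.01],"turn":0},{"fingers":0.07,"delta_pos":[0,0,-0.02],"turn":0},{"fingers":0.07,"delta_pos":[0,0,-0.03],"turn":0},{"fingers":0.07,"delta_pos":[0,0,-0.03],"turn":0},{"fingers":0.07,"delta_pos":[0,0,-0.03],"turn":0},{"fingers":0.07,"delta_pos":[0,0,0],"turn":0}]'

```text
time_s: 14.47
tcp_pos: [0.5291, -0.1191, 0.3909]
tcp_rot: [3.141, -0.009, -0.14]
ft_force: [-0.6, -0.3, 0.3]
gripper_width: 0.0702
grasp_force: 0.0
```

```bash
python3 st.py
python3 - <<'E'
from station import ctrl
import cv2
p=ctrl.snapshot('scene')['pixels'][:,:,::-1];cv2.imwrite('pics/end.png',cv2.resize(p[180:330,240:440],None,fx=4,fy=4,interpolation=cv2.INTER_CUBIC))
E
```

```text
{'tcp_pos': array([ 0.529, -0.119,  0.391]), 'tcp_rot': array([ 3.141, -0.009, -0.14 ]), 'ft_force': array([-0.56 , -0.274,  0.318]), 'moment': array([-0.009, -0.071,  0.008]), 'qpos': array([ 0.564,  0.143, -0.476,  1.524,  0.067,  1.481, -1.624])}
```

View pics/end.png

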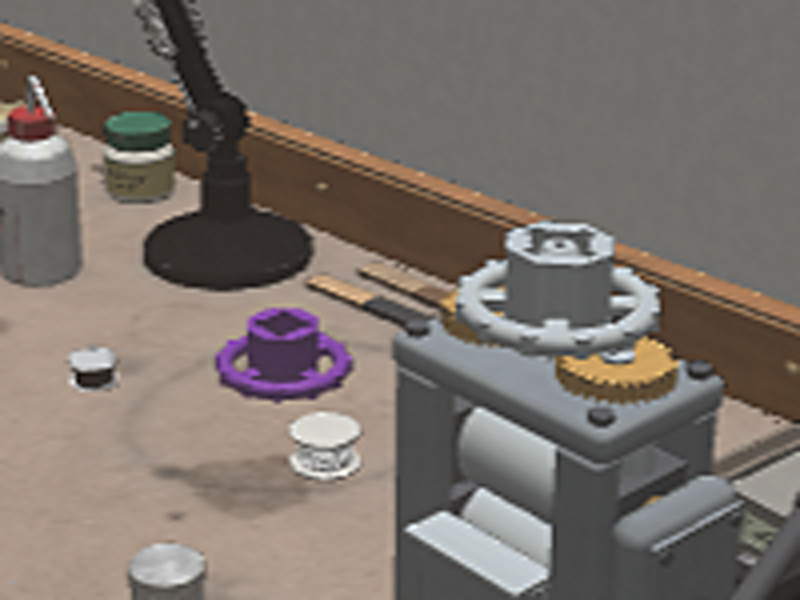

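The wheel sits home and level on the screw, with the nose flush in the bore at crop (560,243). The spool at crop (325,445) and the tin at (167,570) are undisturbed. The robot is clear of everything.

```bash
python3 -c "
from station import ctrl
print(ctrl.close_job())"
```

```text
the job is handed in; nothing more can be done
None
```

The steel handwheel is back on the screw, boss up and fully home on its shoulder, and wound clockwise to the hard stop where the rolls meet; the solder spool and tin were left untouched, and the job is handed in.

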